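# Turn a soft jaw over against the fitting board

### The arm

A 7-joint arm with a two-finger parallel gripper is mounted at the origin on a cart in front of the work surface, level with it; the furniture and walls round the work are solid. World frame = base frame: x ahead of the robot, y to its left, z up, the work surface at z = 0. Lengths are in m, angles in rad, forces in N, time in s.
With the tool pointing down it reaches from about 0.4 to 0.85 m from the base axis. Payload 10.4 kg.
Tool frame: the origin (TCP) lies at the very end of the fingers, on their centre line; the grasp point (between the pads) lies 19 mm behind it; z points along the fingers, y is the line along which they close (so a half turn about z gives the same grasp; the last joint's range is limited). The gripper opens to 87 mm and grips with 3 to 60 N. Pads are 19 mm wide; open, the fingers measure 117 mm over their backs; the gripper's body (75 mm by 190 mm) begins 51 mm behind the grasp point.
Start: joints at [1.099, 0.332, -0.065, 1.46, 0.022, 1.35, -0.088], TCP at [0.271, -0.563, 0.223] pointing down, gripper open.
Joint ranges: [-2.6, 2.6], [-0.5, 2.12], [-1.47, 1.34], [0.16, 2.42], [-1.27, 4.41], [0.06, 2.06], [-2.6, 2.6]. Speed limits (rad/s): [2.22, 2.22, 2.79, 2.79, 3.14, 3.14, 3.14].

### API

Orientations are given as a unit quaternion [x, y, z, w].
In Python, from bench import r gives the robot as it stands.
- The arm moves only by the shell command python3 -m crank 'ROWS' [FORCE]. ROWS is JSON, a list that holds one entry, the list of rows, each a list of 5 numbers: the shift along the tool's x, y, z in mm, then the turn about the tool's z in degrees, then the opening, from -1 (shut) to 1 (fully open). A call has 1 to 20 rows; each row is the pose to reach, as a shift and turn from the pose commanded when the call began, along the tool's axes at that moment; what a row does not reach only later rows make up. A row lasts 1/10 s, in which the tool goes at most 50 mm and 8.59 degrees, less where a joint would pass 70% of its speed; a pose out of reach is approached as far as the arm can. A call with a gripper value outside its range is refused whole. The fingers move at their own pace and stop on an object; FORCE is the grip in N (left out, the last holds). Time passes only in rows, so rows that repeat a pose let the fingers close. It gives the time, the measured TCP pose, the force, the opening and the grip force at its end, in the units of the state.
- r.read_state(): the state, without advancing time (a new reading comes with each control period).
- r.camera(name): name is "side" or "top" or "wrist"; returns a dict with "image" (384x512x3 uint8, red, green, blue), "vfov" (degrees; the focal length in pixels is half the picture's height over the tangent of half this angle, whatever the lens; pixels are square), "cx", "cy" (the principal point, pixels), "eye" and "attitude" of the camera in the world. Camera axes: x right, y down, z forward; pixel columns grow to the right and rows downward; lengths in m; the calibration is good to about 2 mm. A picture is of the moment at which its call begins. There is no depth.
- r.close_job(): hands the job in; it is judged then, once.
The state is a dict: "time": time; "joint_positions": joint angles; "joint_vel": joint speeds; "joint_torque": joint torques, N m; "ee_pos": TCP position; "eef_rot": TCP orientation; "ft_force": force on the tool from outside, world axes, zero at the start; "torque": the same for the moment, N m; "width": finger opening in m; "grip_force": force on a finger pad.
Only numpy, scipy, OpenCV 4.12 (cv2) and the standard library are available. Lean on these libraries where they do the work, as an engineer would, in place of code of your own. Each camera call takes 0.05 s, during which the arm holds its last target. There are 200 camera calls.

### The job

Two aluminium vice soft jaws lie on the bench in front of the low plywood board; one of them lies with its grooves downward. Without picking it up, push that jaw with the fingertips against the front edge of the board until it tips up there and turns over onto the board, then push it back flat against the metal stop strip, so that it ends lying on the board with its grooves upward and its long side along the strip. Leave the other jaw and everything else where it is.

Things in the scene. Friction and masses are not known exactly. Their poses are not given: they have to be found in the camera images.
- board: Plywood board fixed to the bench, 94 mm deep (x) by 320 mm wide (y) and 8 mm thick, with an aluminium stop strip along its whole far edge (12 mm deep, standing 14 mm above the board). Origin at the centre of its underside, on the bench; x points away from the robot to the strip, y along its edges, z up. Its square front edge is the one to push against.
- board_edge (a point): Middle of the board's front top edge: 47 mm before the board's origin along -x, 8 mm above the bench. A jaw pressed against the edge pivots about it when fingertips pressing on its near side move up in an arc and carry that side up by friction. Axes as the board's.
- strip_face (a point): Foot of the strip's near face, in the middle of the board's width: 35 mm beyond the board's origin along +x, at the height of the board's top. Axes as the board's.
- jaw_down: Soft jaw to turn over: loose aluminium block, 50 (x) by 95 (y) by 18 mm, 0.2 kg; a 12 mm slab whose 6 mm ribs leave three grooves along x. At the start grooves down, the plain face with two dark round magnets on top, long side roughly along the board's front edge and 5 to 25 mm before it. Origin at the centre of the grooved side; z points to the plain side: up at the start, down when turned over.
- jaw_mid (a point): Centre of that jaw, 9 mm along its z from its origin. Axes as the jaw's.
- jaw_up: The other soft jaw of the pair, same size, lying beside the first before the board with its grooves already upward. Origin at the centre of its underside; z up. To be left alone.
- bearing: Ball bearing, 26 mm across and 10 mm high, lying on the board midway along its width. Origin at the centre of its underside. To be left alone.
- oil_bottle: White oil bottle with a green cap, 37 mm across, 126 mm high, standing on the bench beyond the board's left end. Origin at the centre of its underside. To be left alone.
- hex_key: Hex key, 92x32x4 mm, flat on the bench right of the board. Origin at the centre of its underside. To be left alone.
- brake_pad_box: Small carton, 60x90x28 mm, on the bench beyond the board's right end. Origin at the centre of its underside. To be left alone.
- marker: Marker pen, 17x135x16 mm, lying on the bench left of the jaws. Origin at the centre of its underside. To be left alone.
Not all that is in view belongs to the job. Leave any purple look-alike of the jaw_down alone.

How it is judged:
On the way:
1. the jaw stands tipped up on edge at the front edge of the board (angle between jaw_down's own z axis and vertical between 0.8 and 2.3 rad and x of jaw_mid in the frame of board_edge between -0.05 and 0.04 m), for 0.05 s.
At the end, for the whole second after the job is handed in: The jaw lies still and flat on the board, grooves upward (within 0.08 rad), its long side within about 4 mm of the stop strip and within 0.08 rad of it; the other jaw and the named bystanders are within 20 mm of where they were (angle between jaw_down's own z axis and vertical above 3.06 rad and x of jaw_mid in the frame of strip_face between -0.0295 and -0.02 m and y of jaw_mid in the frame of strip_face between -0.145 and 0.145 m and z of jaw_mid in the frame of strip_face below 0.012 m and angle between the y axis of jaw_down and the y axis of board, either way round below 0.08 rad and linear speed of jaw_down below 0.01 m/s and distance of each of jaw_up, bearing, oil_bottle, hex_key, brake_pad_box, marker from where it was at the start of the episode below 0.02 m); the robot touches nothing.
It fails at once if the jaw is lifted (its centre more than 52 mm above the bench; on edge at the board it reaches about 40 mm) (height (world z) of jaw_mid above 0.052 m).
It fails at once if the other jaw is pushed away by more than 20 mm (distance of jaw_up from where it was at the start of the episode above 0.02 m).
It fails at once if a bystander is moved by more than 20 mm (distance of any of bearing, oil_bottle, hex_key, brake_pad_box, marker from where it was at the start of the episode above 0.02 m).
It also fails if it takes over 48 s, if anything falls off the work surface, if the arm or the gripper's body presses on something with over 40 N, if the wrist force passes 120 N, or if a joint passes its speed limit or range.

## Working session

There is one attempt and no reset: what is moved stays moved. The work goes in short steps, Python scripts to look and compute and a shell command to move; the robot and the scene stay as the last step left them, time stands still between calls to the robot, and variables do not carry over. Pictures are saved under pics/ and viewed, at most 12 in all, crops included, and the job is handed in when it is done.

```bash
mkdir -p pics; ls; cat > h.py <<'E'
from bench import r
import numpy as np, cv2, json
from scipy.spatial.transform import Rotation as R
def snap(n,f):
    c=r.camera(n); cv2.imwrite('pics/'+f+'.png',c['image'][:,:,::-1]); c2={k:(np.array(v).tolist()) for k,v in c.items() if k!='image'}
    json.dump(c2,open('pics/'+f+'.json','w')); return c2
def world(f,u,v,z):
    c=json.load(open('pics/'+f+'.json')); fl=192/np.tan(np.radians(c['vfov']/2))
    a=np.array(c['attitude']); M=R.from_quat(a).as_matrix() if a.size==4 else a.reshape(3,3)
    d=M@np.array([(u-c['cx'])/fl,(v-c['cy'])/fl,1]); e=np.array(c['eye']); return e+d*(z-e[2])/d[2]
E
python3 - <<'E'
from h import *
for n in('top','side'): print(snap(n,n+'0'))
s=r.read_state();print(s['ee_pos'],s['eef_rot'],s['time'],s['width'],s['ft_force'])
i=cv2.imread('pics/top0.png'); cv2.imwrite('pics/top0b.png',cv2.resize(i,(800,600),interpolation=cv2.INTER_CUBIC))
E
```

```text
pics
{'vfov': 48.94404022520793, 'cx': 254.78617762488062, 'cy': 188.85008503251322, 'eye': [0.3237231966208548, 0.07158360962958742, 1.126416208631693], 'attitude': [0.7112028392213807, -0.6942932438677029, 0.07842891365666026, -0.07743589933451844]}
{'vfov': 56.599863627862234, 'cx': 258.4672436773394, 'cy': 192.2174061794337, 'eye': [0.4481875346562001, -0.5600361077478362, 0.6008156205866991], 'attitude': [0.9022043311128399, -0.05530217304995668, 0.035355223652462076, -0.4262851425251296]}
[ 0.27103433 -0.56279653  0.22184523] [ 9.74921351e-01  2.22548804e-01 -1.66816956e-04 -6.01768795e-04] 0.1 0.08722113911545556 [-0.32435779 -0.94521537 -0.26679015]
```

View pics/top0b.png

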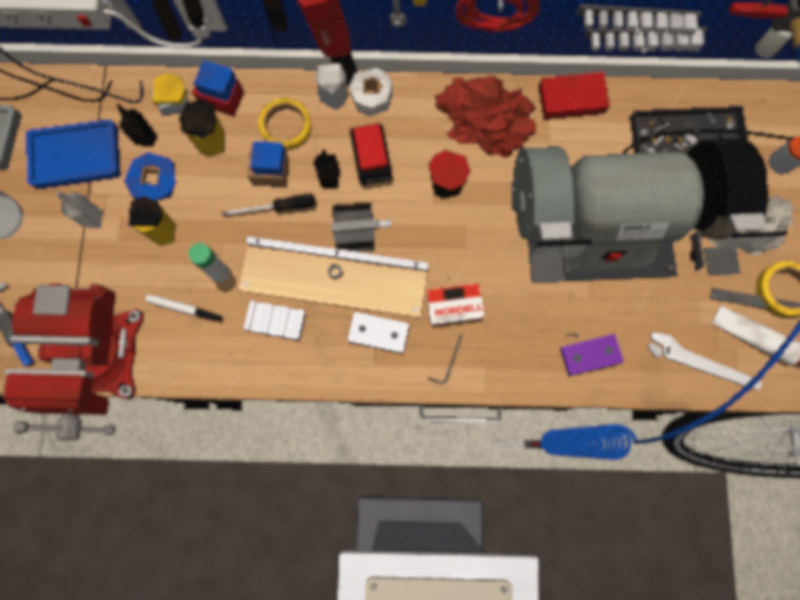

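View pics/side0.png

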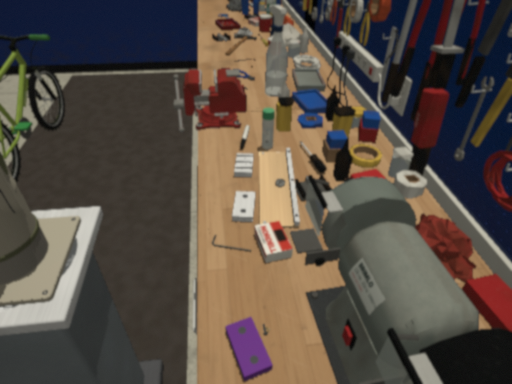

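Candidates for jaw_down in the enlarged top view: the plain white block with two dark dots (378,332), the grooved white block (275,320; this is jaw_up) and the purple look-alike (592,354). I choose (378,332) and check it in one close crop.

```bash
python3 - <<'E'
import cv2
i=cv2.imread('pics/top0.png')[145:235,145:295]; cv2.imwrite('pics/crop0.png',cv2.resize(i,(800,480),interpolation=cv2.INTER_CUBIC))
E
```

```text
(no output)
```

View pics/crop0.png

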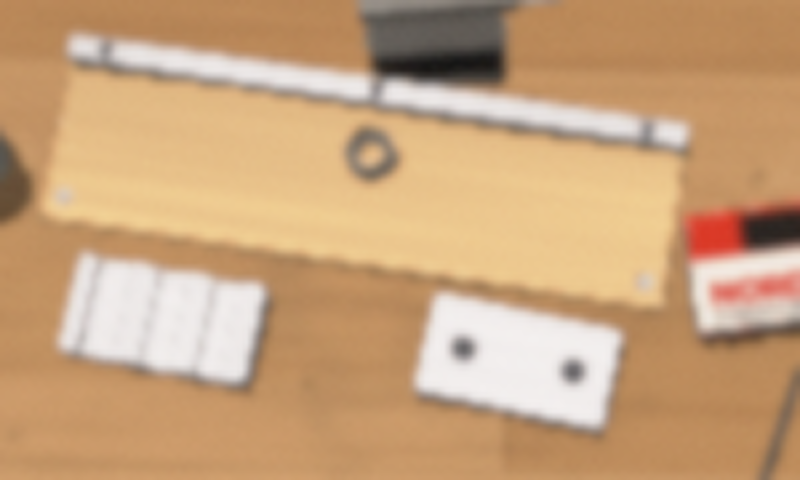

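The crop shows the plain jaw with two magnets: top corners (435,292), (622,330), (605,430), (415,390). The board's front edge runs from (43,213) to (662,305), and the bearing is at (371,154).

```bash
cat > g.py <<'E'
from h import *
def cr(u,v,z): return world('top0',145+(u+.5)/5.333-.5,145+(v+.5)/5.333-.5,z)
fl,fr=cr(43,213,.008),cr(662,305,.008)
bl,br=cr(70,35,.022),cr(690,122,.022)
sl,sr=cr(72,60,.022),cr(687,147,.022)
E
python3 - <<'E'
from g import *
print('front',fl,fr,np.linalg.norm(fl-fr),'back',bl,br,np.linalg.norm(bl-br))
d=fl-fr; yaw1=np.arctan2(-d[0],d[1]); d=bl-br; yaw2=np.arctan2(-d[0],d[1]); print('yaw',yaw1,yaw2)
yaw=(yaw1+yaw2)/2
X=np.array([np.cos(yaw),np.sin(yaw)]);Y=np.array([-X[1],X[0]])
be=(fl+fr)[:2]/2
depth=((bl+br)[:2]/2-be)@X;print('depth',depth)
f=lambda p:(np.array([(p[:2]-be)@X,(p[:2]-be)@Y])*1000).round(1)
J=[cr(*p,.018) for p in((435,292),(622,330),(605,430),(415,390))]
for p in J: print('jaw',f(p),p.round(4))
c=sum(J)/4;print('c',c,f(c)); d=J[0]-J[1]+J[3]-J[2];print('jawyaw',np.arctan2(-d[0],d[1]))
print('bearing',f(cr(371,154,.018)),'up',[f(cr(*p,.018)) for p in((85,255),(267,283),(248,385),(60,350))])
print('box', f(cr(690,213,.028)),f(cr(700,335,.028)), 'hex', f(world('top0',460/1.5625,337/1.5625,0)))
print('be',be,'X',X,'Y',Y); s=r.read_state()
M=R.from_quat(s['eef_rot']).as_matrix();print(M.round(3)); 
E
```

```text
front [0.5800718  0.35107677 0.008     ] [0.540004   0.03454591 0.008     ] 0.31905675721252574 back [0.67084508 0.34092888 0.022     ] [0.63245137 0.02231169 0.022     ] 0.3209220921636405
yaw -0.12591447741558687 -0.11992285207618929
depth 0.09229125914007855
jaw [-12.6 -45.8] [0.5419 0.1489 0.018 ]
jaw [ -18.  -141.4] [0.5249 0.0547 0.018 ]
jaw [ -69.  -140.3] [0.4744 0.0621 0.018 ]
jaw [-63.1 -43.9] [0.4921 0.157  0.018 ]
c [0.50830199 0.1056579  0.018     ] [-40.7 -92.8]
jawyaw -0.18191101663452172
bearing [53.3 -2.1] up [array([-19.7, 131.6]), array([-20.4,  38.4]), array([-72.8,  38.6]), array([-69.1, 134.5])]
box [  44.2 -166.7] [ -16.6 -180.1] hex [ -26.5 -233.5]
be [0.5600379  0.19281134] X [ 0.99245501 -0.12260937] Y [0.12260937 0.99245501]
[[ 0.901  0.434 -0.001]
 [ 0.434 -0.901  0.001]
 [-0.    -0.001 -1.   ]]
```

```bash
cat > t.py <<'E'
from g import *
yaw=-0.123
X=np.array([np.cos(yaw),np.sin(yaw),0]);Y=np.array([-X[1],X[0],0]); B=np.r_[(fl+fr)[:2]/2,0]
def where():
    s=r.read_state(); p=np.array(s['ee_pos']); M=R.from_quat(s['eef_rot']).as_matrix()
    f=np.array(s['ft_force'])
    print('t',round(s['time'],2),'board xyz mm',(1000*np.array([(p-B)@X,(p-B)@Y,p[2]])).round(1),'head deg',np.degrees(np.arctan2(M[1,0],M[0,0])-yaw).round(2),'F',np.array([f@X,f@Y,f[2]]).round(1),'w',s['width'])
    return p,M
def to(x,y,z):
    p,M=where(); print('shift',(1000*M.T@(B+X*x/1000+Y*y/1000+[0,0,z/1000]-p)).round(1))
if __name__=='__main__':
    import sys; to(*map(float,sys.argv[1:4])) if len(sys.argv)>1 else where()
E
python3 t.py -110 -92.8 60
```

```text
t 0.1 board xyz mm [-194.1 -785.4  221.8] head deg 32.76 F [-0.2 -1.  -0.3] w 0.08722113911545556
shift [ 445.5 -536.6  162.5]
```

```bash
python3 -m crank '[[[30,-36,5,4,0],[60,-72,10,10,0],[90,-108,15,16,0],[120,-144,25,22,0],[150,-180,35,28,0],[180,-216,45,32.8,0],[210,-252,55,32.8,0],[240,-288,65,32.8,0],[270,-324,75,32.8,0],[300,-360,85,32.8,0],[330,-396,95,32.8,0],[360,-432,110,32.8,0],[390,-468,125,32.8,0],[415,-500,140,32.8,0],[435,-525,155,32.8,0],[445,-537,162,32.8,0],[445,-537,162,32.8,0],[445,-537,162,32.8,0]]]' 30; python3 t.py -85 -92.8 8
```

```text
time: 1.9
ee_pos: [0.4388, 0.1134, 0.0604]
eef_rot: [0.998, -0.062, -0.0, 0.0]
ft_force: [0.7, -0.3, -0.5]
width: 0.0437
grip_force: 0.0
t 1.9 board xyz mm [-110.6  -93.7   60.4] head deg -0.02 F [ 0.8 -0.2 -0.5] w 0.04368847650208299
shift [25.6 -0.9 52.3]
```

```bash
python3 -m crank '[[[0,-1,25,0,0],[0,-1,45,0,0],[0,-1,52.5,0,0],[0,-1,52.5,0,0],[8,-1,52.5,0,0],[16,-1,52.5,0,0],[22,-1,52.5,0,0],[28,-1,52.5,0,0],[34,-1,52.5,0,0],[40,-1,52.5,0,0],[40,-1,52.5,0,0]]]' >/dev/null; python3 - <<'E'
from t import *
where(); snap('top','top1'); snap('wrist','wr1')
i=cv2.imread('pics/top1.png')[145:235,145:295]; i=cv2.resize(i,(700,420),interpolation=cv2.INTER_CUBIC)
cv2.imwrite('pics/t1.png',i)
i=cv2.imread('pics/top1.png')[145:235,170:295]; w=cv2.imread('pics/wr1.png')
cv2.imwrite('pics/c1.png',np.hstack([cv2.resize(i,(416,300)),cv2.resize(w,(384,300))]))
E
```

```text
t 3.0 board xyz mm [-69.5 -92.2   8.1] head deg -0.05 F [-0.4  0.2 -0.1] w 0.04365571061712902
```

View pics/c1.png

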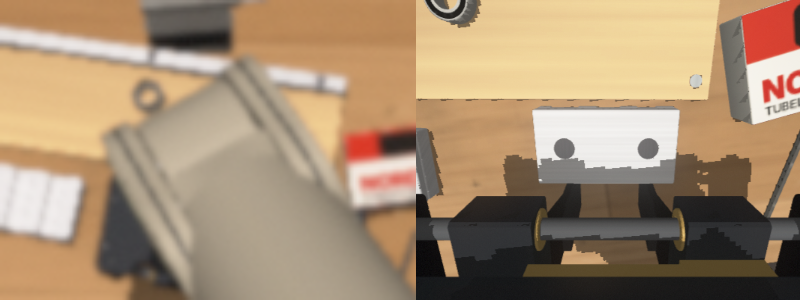

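The wrist view shows both fingertips at the jaw's near side. The jaw is aligned, with a gap of about 7 mm to the board edge (jaw far edge y≈110, board edge y≈98).

```bash
python3 -m crank '[[[3,0,0,0,0],[6,0,0,0,0],[7,0,0,0,0],[7,0,0,0,0]]]' >/dev/null;python3 t.py; python3 -m crank '[[[2,0,0,0,0],[2,0,0,0,0]]]'>/dev/null; python3 t.py;  python3 -m crank '[[[2,0,0,0,0],[2,0,0,0,0]]]'>/dev/null; python3 t.py
```

```text
t 3.5 board xyz mm [-64.2 -92.3   7.8] head deg -0.04 F [-4.2  0.9  2.4] w 0.04348474314214439
t 3.7 board xyz mm [-64.1 -92.3   7.5] head deg -0.0 F [-12.7  -0.5   9.4] w 0.043098414894089575
t 3.9 board xyz mm [-64.  -92.3   7.2] head deg 0.03 F [-20.6  -1.   16.5] w 0.043032838909661406
```

```bash
python3 -m crank '[[[0.2,0,-3.8,0,0],[0.7,0,-7.6,0,0],[1.5,0,-11.4,0,0],[2.7,0,-15,0,0],[4.1,0,-18.6,0,0],[5.9,0,-22,0,0]]]' >/dev/null; python3 - <<'E'
from t import *
where(); snap('side','s2'); snap('wrist','w2')
i=cv2.imread('pics/s2.png')[140:260,200:320]; w=cv2.imread('pics/w2.png')
cv2.imwrite('pics/c2.png',np.hstack([cv2.resize(i,(400,400),interpolation=cv2.INTER_CUBIC),cv2.resize(w,(400,400))]))
E
```

```text
t 4.5 board xyz mm [-57.9 -92.3  28.8] head deg 0.05 F [-18.1   0.    8.8] w 0.04359610420288485
```

View pics/c2.png

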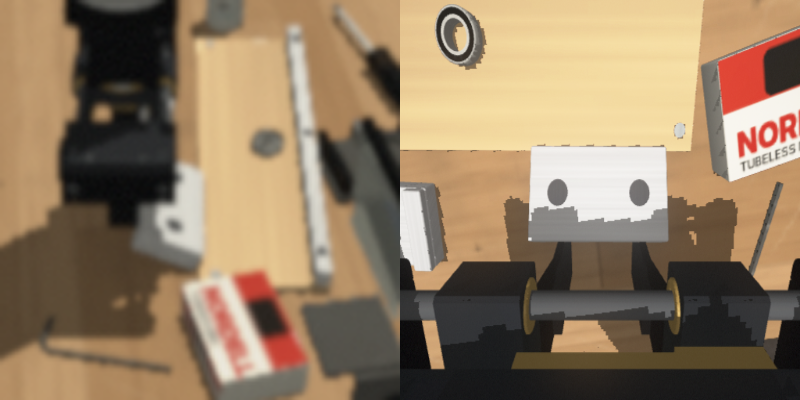

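The side view shows the jaw tipping up at the board edge, and the wrist view shows it still square to the edge at (598,195). I continue the arc.

```bash
python3 -m crank '[[[2.1,0,-3.2,0,0],[4.4,0,-6.3,0,0],[7,0,-9.1,0,0],[9.8,0,-11.7,0,0],[12.9,0,-14,0,0]]]' >/dev/null; python3 t.py;  python3 -m crank '[[[3.2,0,-2.1,0,0],[6.6,0,-3.9,0,0],[10.2,0,-5.3,0,0]]]' >/dev/null; python3 - <<'E'
from t import *
where(); snap('side','s3'); snap('wrist','w3')
i=cv2.imread('pics/s3.png')[140:260,200:320]; w=cv2.imread('pics/w3.png')
cv2.imwrite('pics/c3.png',np.hstack([cv2.resize(i,(400,400),interpolation=cv2.INTER_CUBIC),cv2.resize(w,(400,400))]))
E
```

```text
t 5.1 board xyz mm [-45.7 -92.2  43.8] head deg 0.06 F [-29.6  -4.4  30.8] w 0.04358044547119911
t 5.4 board xyz mm [-31.9 -91.9  51.9] head deg 0.02 F [-21.8  -6.9  47.3] w 0.04361361925546743
```

View pics/c3.png

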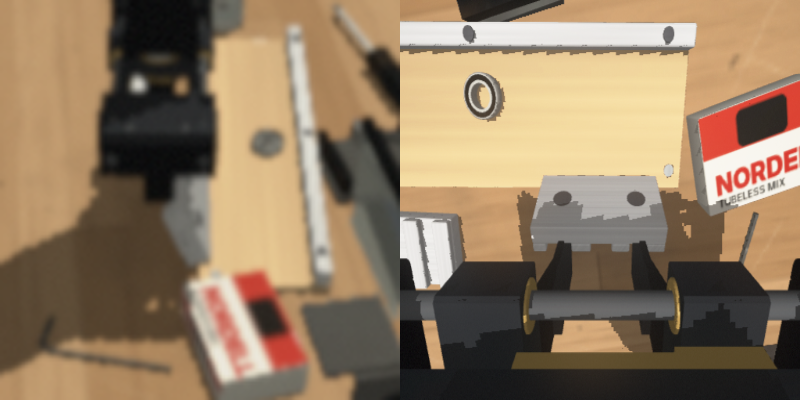

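The jaw is at about 65–70° on the edge, gripped well by both tips. Next I take it past vertical with less pressure.

```bash
python3 -m crank '[[[3.5,0,-2.5,0,0],[7,0,-4,0,0],[11,0,-4.5,0,0],[15,0,-4.7,0,0]]]' >/dev/null; python3 t.py;  python3 -m crank '[[[4,0,-0.5,0,0],[8,0,-0.5,0,0],[12,0,-0.5,0,0]]]' >/dev/null; python3 - <<'E'
from t import *
where(); snap('side','s4'); snap('wrist','w4')
i=cv2.imread('pics/s4.png')[140:260,200:320]; w=cv2.imread('pics/w4.png')
cv2.imwrite('pics/c4.png',np.hstack([cv2.resize(i,(400,400),interpolation=cv2.INTER_CUBIC),cv2.resize(w,(400,400))]))
E
```

```text
t 5.9 board xyz mm [-12.6 -92.   57. ] head deg -0.07 F [-4.7 -3.1 28. ] w 0.043759204900370226
t 6.2 board xyz mm [  0.4 -92.   57.9] head deg -0.08 F [ 0.9 -2.2 19.6] w 0.043711184785555024
```

View pics/c4.png

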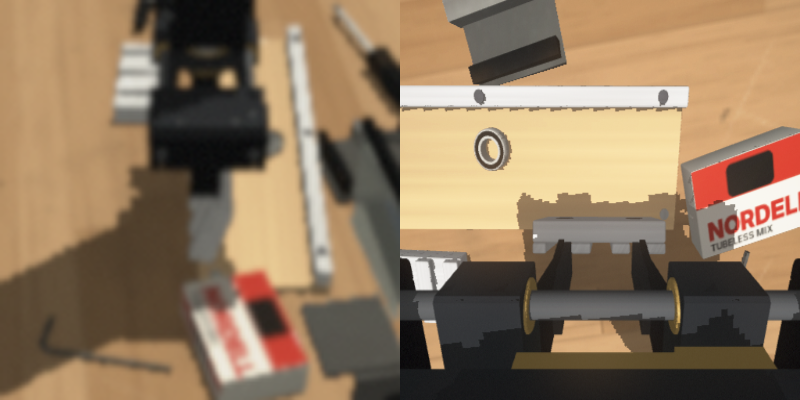

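```bash
python3 -m crank '[[[3,0,0,0,0],[6,0,0,0,0]]]' >/dev/null; python3 t.py;  python3 -m crank '[[[3,0,0,0,0],[6,0,0,0,0]]]' >/dev/null; python3 - <<'E'
from t import *
where(); snap('side','s5'); snap('wrist','w5')
i=cv2.imread('pics/s5.png')[160:240,240:320]; w=cv2.imread('pics/w5.png')
cv2.imwrite('pics/c5.png',np.hstack([cv2.resize(i,(400,400),interpolation=cv2.INTER_CUBIC),cv2.resize(w,(400,400))]))
E
```

```text
t 6.5 board xyz mm [  6.1 -92.   57.3] head deg -0.08 F [ 2.3 -1.4 12.5] w 0.04370327091311351
t 6.7 board xyz mm [ 11.3 -92.   56.4] head deg -0.07 F [1.5 0.5 6.9] w 0.04355220934299262
```

View pics/c5.png

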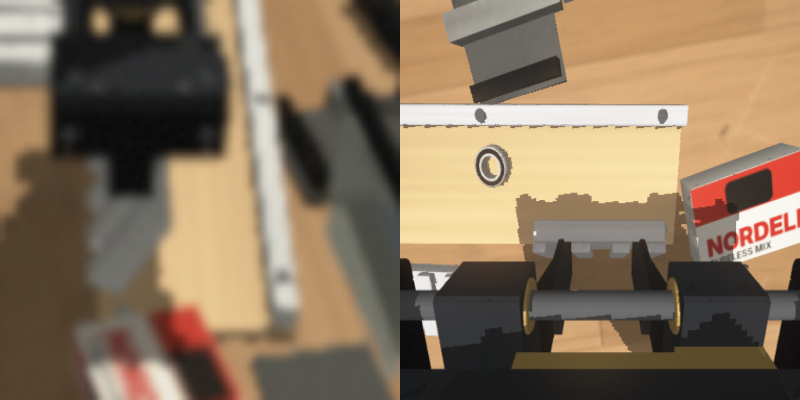

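The tips still carry the jaw's top side forward, with the jaw at the same place under the fingers (600,230). I keep going until it topples.

```bash
python3 -m crank '[[[4,0,0.5,0,0],[8,0,1.5,0,0],[12,0,3,0,0]]]' >/dev/null; python3 t.py;  python3 -m crank '[[[4,0,2,0,0],[8,0,5,0,0],[12,0,8,0,0],[12,0,8,0,0]]]' >/dev/null; python3 - <<'E'
from t import *
where(); snap('side','s6'); snap('wrist','w6')
i=cv2.imread('pics/s6.png')[160:240,240:320]; w=cv2.imread('pics/w6.png')
cv2.imwrite('pics/c6.png',np.hstack([cv2.resize(i,(400,400),interpolation=cv2.INTER_CUBIC),cv2.resize(w,(400,400))]))
E
```

```text
t 7.1 board xyz mm [ 21.8 -92.   52. ] head deg -0.04 F [0.7 1.3 3.2] w 0.04357018429854401
t 7.5 board xyz mm [ 32.4 -92.8  42.4] head deg -0.05 F [-0.8 -0.7  0.5] w 0.043533948744721634
```

View pics/c6.png

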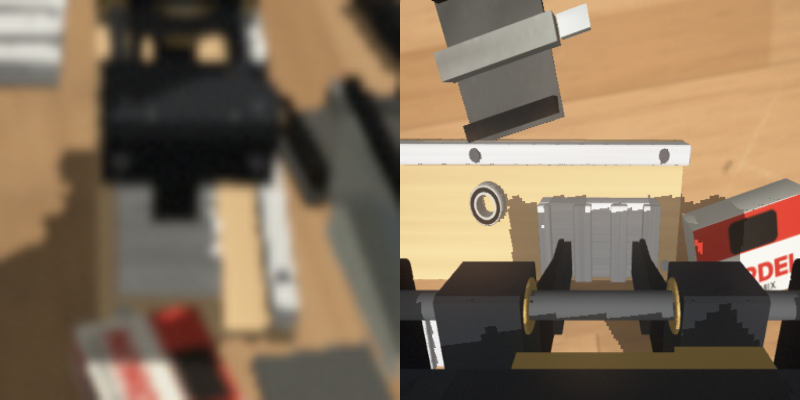

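The jaw has turned over onto the board with grooves up, square to the strip (wrist 540–660, 200–280). Next I retract, drop behind it and push it to the strip.

```bash
python3 -m crank '[[[0,0,-12,0,0],[-25,0,-12,0,0],[-50,0,-12,0,0],[-72,0,-12,0,0],[-72,0,-12,0,0],[-72,0,10,0,0],[-72,0,27,0,0],[-72,0,27,0,0]]]' >/dev/null; python3 t.py;  python3 -m crank '[[[8,0,0,0,0],[16,0,0,0,0],[24,0,0,0,0],[30,0,0,0,0],[36,0,0,0,0],[42,0,0,0,0],[46,0,0,0,0],[50,0,0,0,0],[50,0,0,0,0]]]' >/dev/null; python3 t.py
```

```text
t 8.4 board xyz mm [-39.9 -92.9  15.5] head deg -0.05 F [ 0.5  0.9 -0.1] w 0.04366387334196408
t 9.3 board xyz mm [ 11.2 -92.4  16.5] head deg -0.05 F [-0.6  0.7  0.5] w 0.043270816902965845
```

```bash
python3 -m crank '[[[2,0,0,0,0],[4,0,0,0,0],[6,0,0,0,0],[6,0,0,0,0]]]' >/dev/null; python3 t.py;  python3 -m crank '[[[1,0,0,0,0],[2,0,0,0,0],[3,0,0,0,0],[3,0,0,0,0]]]' >/dev/null; python3 - <<'E'
from t import *
where(); snap('wrist','w7')
E
```

```text
t 9.7 board xyz mm [ 17.  -92.4  16.6] head deg -0.05 F [ 0.3  0.1 -0.5] w 0.043776093975303784
t 10.1 board xyz mm [ 18.  -92.2  16.3] head deg -0.01 F [-8.4 -0.5  5.5] w 0.043370919755896485
```

View pics/w7.png

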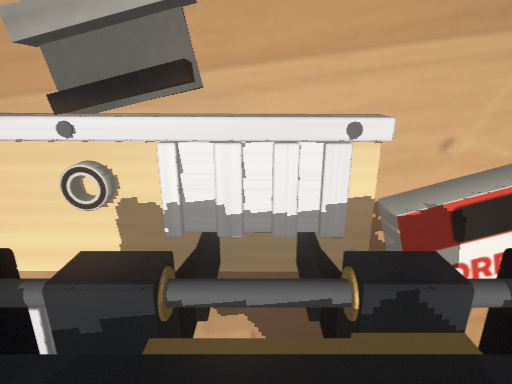

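The jaw is against the strip with grooves up (far side at y≈141, touching the strip; force 8 N). I back off, lift and check.

```bash
python3 -m crank '[[[-3,0,0,0,0],[-15,0,0,0,0],[-35,0,0,0,0],[-35,0,-30,0,0],[-35,0,-70,0,0],[-35,0,-100,0,0],[-35,0,-100,0,0],[-35,0,-100,0,0]]]' >/dev/null; python3 - <<'E'
from t import *
where(); snap('wrist','w8')
E
```

```text
t 10.95 board xyz mm [-14.7 -92.5 117. ] head deg -0.06 F [-1.4  0.2 -0.9] w 0.04363027871889851
```

View pics/w8.png

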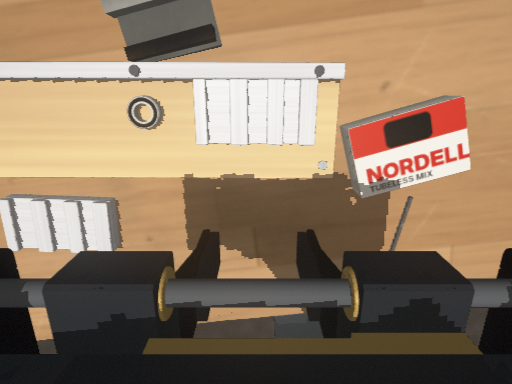

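The jaw (255,112) lies grooves up, flush along the strip. The other jaw, bearing, carton and hex key look undisturbed.

```bash
python3 -c "
from bench import r
print(r.close_job())"
```

```text
the job is handed in; nothing more can be done
None
```

I turned the jaw over at the board's front edge and pushed it flat against the stop strip, grooves upward, then handed the job in at about 11 s; no verdict came back, but the last wrist picture showed the jaw flush along the strip and nothing else in view disturbed (the oil bottle and marker were out of that view).

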